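Snap the tapered dough pin into its spring-clip holder

TASK

Clear up after rice-cake making: pick up the shorter of the two wooden dough pins, the one with tapered ends, and press it down between the two steel spring clips of its holder until both clips snap over its ends and it lies fully home in the rests. Leave the long pin where it is.

Things in the scene. Friction and masses are not known exactly. Their poses are not given: they have to be found in the camera images.
- pin: The shorter plain light-wood dough pin: a round bar 180 mm long, 30 mm in diameter, 60 to 130 g, lying on the table. The last 6 mm of each end taper from 30 to 12 mm in diameter. Origin: mid-length, on its axis (15 mm above the table as it lies). Its x axis runs along the bar; either end may lead, and it may have any roll about its length.
- holder: Fixed dark-wood pin holder: a board 90 (x) by 250 (y) by 15 mm thick. Origin: centre of its underside, on the table; y along the board, z up. Two U-shaped rests 16 mm wide stand at y = +-50 mm (floor 33 mm high, 54 mm wide in x between cheeks 43 mm high), nothing between them. At y = +-98 mm stand upright sprung steel clips 36 mm wide; their inward noses are at y = +-86, z = 60 mm.
- holder_seat (a point): Where the middle of the pin's axis lies when fully home: 48 mm above the holder's origin; same axes. The pin lies along y. Pressed straight down it meets the clips 26 mm above here; its ends spread them outward (4 to 12 N in all), and from about 5 mm above here down the noses close over its ends and pull it home. Above the noses the clips flare to +-106 mm in y, 50 mm above here.
- long_pin: The long light-wood dough pin, which does not fit the holder: a round bar 260 mm long and 30 mm in diameter with square-cut ends, lying on the table; origin at mid-length on its axis, x along the bar. To be left alone.
Not all that is in view belongs to the job. What is shaped like the pin but pink or turquoise is not meant.

How it is judged (in metres and radians):
At the end, for the whole second after the job is handed in: The tapered pin lies at rest in the holder, level within 4.5 degrees, along it within 10 degrees and centred within 16 mm, its axis 42 to 53 mm above the holder's origin, which is under the noses of both clips; the long pin is within 40 mm of where it lay (z of pin in the frame of holder between 0.042 and 0.053 m and horizontal distance between pin and holder_seat below 0.016 m and angle between the x axis of pin and the y axis of holder, either way round below 0.18 rad and angle between pin's own x axis and vertical between 1.49 and 1.65 rad and linear speed of pin below 0.02 m/s); the robot touches nothing.
It fails at once if the long pin is moved by more than 40 mm (distance of long_pin from where it was at the start of the episode above 0.04 m).
It also fails if it takes over 38 s, if anything falls off the work surface, if the arm or the gripper's body presses on something with over 40 N, if the wrist force passes 120 N, or if a joint passes its speed limit or range.

ROBOT

A 6-joint arm with a two-finger parallel gripper is mounted at the origin on the work surface. World frame = base frame: x ahead of the robot, y to its left, z up, the work surface at z = 0. Lengths are in m, angles in degrees, forces in N, time in s.
With the tool pointing down it reaches from about 0.35 to 0.875 m from the base axis. Payload 4.2 kg.
Tool frame: the origin (TCP) lies between the finger pads; the fingertips stand 25 mm ahead of it and the grasp point (between the pads) lies 6 mm ahead of it (r.tips_ahead is the distance from the TCP to the fingertips, in m); z points along the fingers, y is the direction in which the jaws open and shut (so a half turn about z gives the same grasp; the last joint's range is limited). The gripper opens to 87 mm and grips with 3 to 60 N. Pads are 19 mm wide; open, the fingers measure 117 mm over their backs; the gripper's body (75 mm by 190 mm) begins 51 mm behind the grasp point.
Start: joints at [81.566, 22.042, 0.453, 0, -68.411, -14.817], TCP at [0.247, 0.574, 0.248] pointing down, gripper open.
Joint ranges: [-179.83, 179.83], [-69.29, 118.12], [-61.27, 80.66], [-181.25, 117.63], [-171.15, -9.14], [-177.46, 177.46]. Speed limits (degrees/s): [159.86, 159.86, 180, 180, 180, 180].

INTERFACE

Orientations are given as a 3x3 rotation matrix whose columns are the frame's x, y, z axes.
In Python, from station import r, vision, finish_job gives the robot as it stands.
- The arm moves only by the shell command python3 -m jog 'ROWS'. ROWS is a JSON object of lists of equal length, an entry for each row: "rot": the turn, a rotation vector about the world's x, y, z in degrees, a list of three; "delta_pos": the shift along the world's x, y, z in mm, a list of three; "grip": the opening in per cent of the stroke, from 0 (shut) to 100 (fully open). A call has 1 to 10 rows; each row shifts and turns the commanded pose from where the row before left it; what a row does not reach is not made up. A row lasts 1/12 s, in which the tool goes at most 41.7 mm and 7.16 degrees, less where a joint would pass 70% of its speed; a pose out of reach is approached as far as the arm can. A call with a gripper value outside its range is refused whole. The fingers move at their own pace and stop on an object; the grip force is fixed at half the most. Time passes only in rows, so rows that do not move let the fingers close. It gives the time, the measured TCP pose, the force and the opening at its end, in the units of the state.
- r.sense(): the state, without advancing time (a new reading comes with each control period).
- vision.capture(name): name is "scene" or "top" or "wrist"; returns a dict with "frame" (384x512x3 uint8, red, green, blue), "K" (3x3 intrinsics, pixels), "k1" (the pictures are not rectified: a ray, as slopes to the right and down, at radius r is drawn at 1 + k1 r^2 times it, then the intrinsics apply), "xyz" and "orientation" of the camera in the world. Camera axes: x right, y up, looking along -z (the intrinsics and any distortion apply to the point x, -y, -z); pixel columns grow to the right and rows downward; lengths in m; the calibration is good to about 2 mm. A picture is of the moment at which its call begins. There is no depth.
- finish_job(): hands the job in, once; it reports no verdict.
The state is a dict: "time_s": time; "joints": joint angles; "joint_velocities": joint speeds; "effort": joint torques, N m; "tcp_pos": TCP position; "ee_rot": TCP orientation; "wrist_force": force on the tool from outside, world axes, zero at the start; "moment": the same for the moment, N m; "gripper_width": opening from 0.0 (shut) to 1.0 (fully open).
Only numpy, scipy, OpenCV 4.12 (cv2) and the standard library are available. Lean on these libraries where they do the work, as an engineer would, in place of code of your own. Each camera call takes 0.05 s, during which the arm holds its last target. There are 200 camera calls.

## Working session

There is one attempt and no reset: what is moved stays moved. The work goes in short steps, Python scripts to look and compute and a shell command to move; the robot and the scene stay as the last step left them, time stands still between calls to the robot, and variables do not carry over. Pictures are saved under pics/ and viewed, about 8 in all and at most 12, crops included, and the job is handed in when it is done.

```bash
mkdir -p pics; ls
cat > h.py <<'E'
import numpy as np, cv2
from station import r, vision
def cap(n,f=None):
    c=vision.capture(n)
    if f: cv2.imwrite('pics/'+f,c['frame'][:,:,::-1])
    return c
def ray(c,u,v):
    K=np.array(c['K']);d=np.array([(u-K[0,2])/K[0,0],(v-K[1,2])/K[1,1]]);s=d.copy()
    for _ in range(30): s=d/(1+c['k1']*(s@s))
    return np.array(c['orientation'])@np.array([s[0],-s[1],-1.])
def pt(c,u,v,z):
    d=ray(c,u,v);o=np.array(c['xyz']);return o+d*(z-o[2])/d[2]
def proj(c,p):
    q=np.array(c['orientation']).T@(np.array(p)-np.array(c['xyz']));s=np.array([q[0],-q[1]])/-q[2]
    s=s*(1+c['k1']*(s@s));K=np.array(c['K']);return s[0]*K[0,0]+K[0,2],s[1]*K[1,1]+K[1,2]
E
python3 - <<'E'
from h import *
a=cap('top');b=cap('scene')
import pickle;pickle.dump((a,b),open('c.pkl','wb'))
cv2.imwrite('pics/top.png',cv2.resize(a['frame'][:,:,::-1],(800,600)))
cv2.imwrite('pics/scene.png',cv2.resize(b['frame'][:,:,::-1],(800,600)))
for c in(a,b):print(c['K'],c['k1'],c['xyz'],c['orientation'])
s=r.sense();print(s)
E
```

```text
pics
[[445.50191474   0.         258.83408091]
 [  0.         445.50191474 179.2838255 ]
 [  0.           0.           1.        ]] 0.05471641571960389 [0.29951476 0.02669595 0.98586835] [[ 0.00842866  0.98790347 -0.15484087]
 [-0.99984414  0.01072821  0.01402143]
 [ 0.01551299  0.15469855  0.98783992]]
[[448.43694719   0.         261.43408555]
 [  0.         448.43694719 198.64948959]
 [  0.           0.           1.        ]] -0.09209870645498357 [1.08606744 0.18860375 0.87324561] [[-0.23452028 -0.77674458  0.58452382]
 [ 0.97199766 -0.17817553  0.15321237]
 [-0.01485904  0.6040872   0.79677969]]
{'time_s': 0.1, 'joints': array([ 8.15656769e+01,  2.20849731e+01,  3.90177103e-01, -2.18494894e-02,
       -6.84117633e+01, -1.48170640e+01]), 'joint_velocities': array([-0.003123  ,  0.03962822,  0.1768147 ,  0.24097788,  0.09630919,
        0.02649439]), 'effort': array([ 3.34428360e-04, -3.91687095e+01,  1.87936360e+01,  4.23189059e+00,
        1.35195628e-02, -7.70234897e-05]), 'tcp_pos': array([0.24653103, 0.57381401, 0.24661004]), 'ee_rot': array([[ 9.18726166e-01, -3.94894725e-01, -6.23544801e-04],
       [-3.94895195e-01, -9.18724436e-01, -1.78765916e-03],
       [ 1.33071327e-04,  1.88860409e-03, -9.99998208e-01]]), 'wrist_force': array([-0.57685044,  0.32877229,  0.13672605]), 'moment': array([ 0.01703743, -0.04817733,  0.01240269]), 'gripper_width': 0.9992461346543904}
```

View pics/top.png

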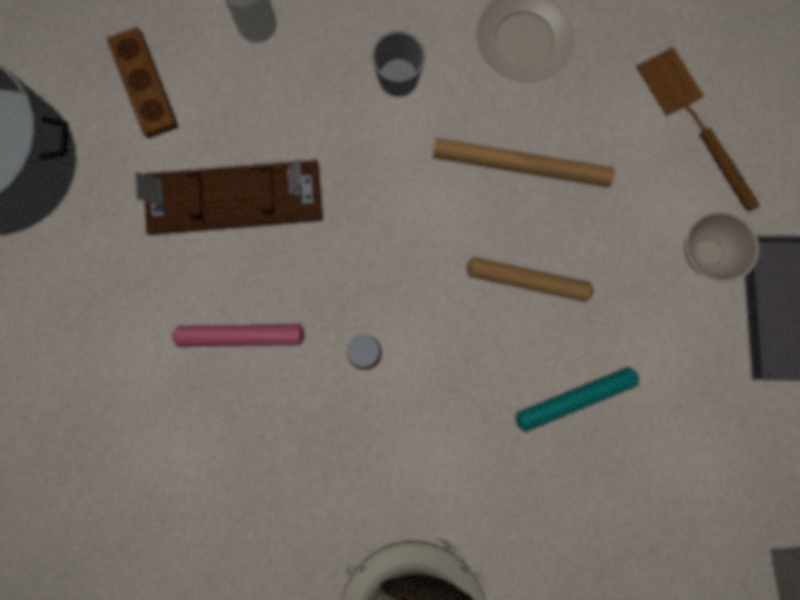

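View pics/scene.png

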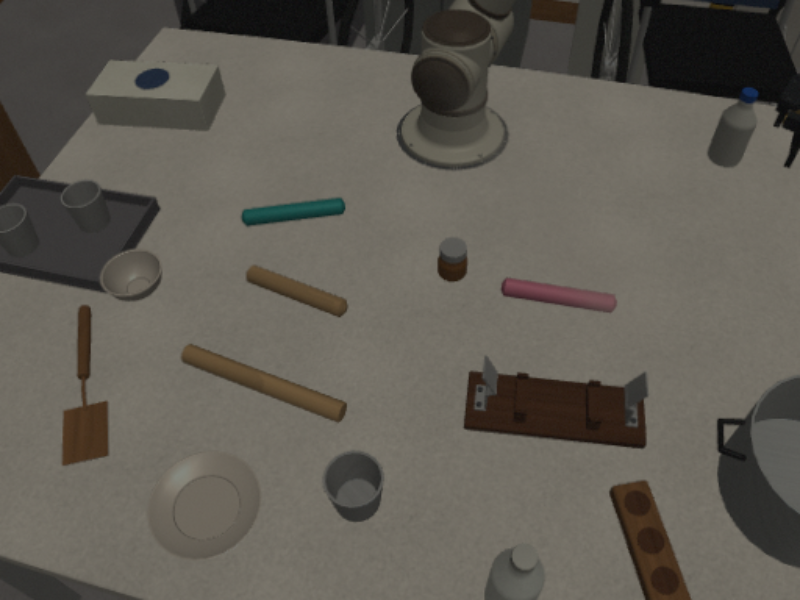

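Candidates in the top picture: the wooden bar at (530,279), about 180 mm long; the wooden bar at (523,162), about 260 mm long; the pink bar at (238,335); and the turquoise bar at (577,399). The first fits: it is plain wood, the shorter one, and its ends look tapered. I'll measure it and confirm in a crop.

Run:
```python
from h import *
import pickle
from scipy.optimize import least_squares
a,b=pickle.load(open('c.pkl','rb'))
k=1.5625
f=a['frame']; hsv=cv2.cvtColor(f,cv2.COLOR_RGB2HSV)
m=cv2.inRange(hsv,(8,70,60),(25,255,255)); n,l,st,ce=cv2.connectedComponentsWithStats(m)
for i in range(1,n):
    if st[i,4]>300:
        ys,xs=np.nonzero(l==i)
        P=np.array([pt(a,u,v,.018)[:2] for u,v in zip(xs,ys)]).astype(np.float32)
        (cx,cy),wh,an=cv2.minAreaRect(P)
        d=np.linalg.svd(P-P.mean(0),full_matrices=False)[2][0]
        print('top',ce[i]*k,'c',cx,cy,P.mean(0),wh,np.degrees(np.arctan2(d[1],d[0])))
# holder fit: corners of board top, both views (local x,y,z)
# world: top pic right = -y, up = +x ; scene: up=-x, right=+y
obs=[(a,(317,160),0),(a,(322,213),1),(a,(147,226),2),(b,(467,373),1),(b,(648,386),2),(b,(644,438),3),(b,(465,423),0)]
# ids: 0=(far x,-y) 1=(near x,-y) 2=(near,+y) 3=(far,+y)
L=np.array([[.045,-.125],[-.045,-.125],[-.045,.125],[.045,.125]])
def W(p,q,z):
    c,s=np.cos(p[2]),np.sin(p[2]);return [p[0]+c*q[0]-s*q[1],p[1]+s*q[0]+c*q[1],z]
def res(p): return np.concatenate([np.array(proj(c,W(p,L[i],.015)))*k-uv for c,uv,i in obs])
s=least_squares(res,[.6,.3,0],loss='soft_l1');print('holder',s.x,np.degrees(s.x[2]));print(res(s.x).round(1).reshape(-1,2).tolist())
big=[]
for c,(x0,y0) in((a,(285,150)),(b,(140,160))):
    big.append(cv2.resize(c['frame'][y0:y0+60,x0:x0+110,::-1],(770,420)[:2])[:290])
A=cv2.resize(a['frame'][80:200,270:400,::-1],(390,360))
B=cv2.resize(b['frame'][160:280,105:235,::-1],(390,360))
cv2.imwrite('pics/crop.png',cv2.convertScaleAbs(np.hstack([A,B]),alpha=1.5))
```

```text
top [140.68864562  80.30327138] c 0.7414914965629578 0.39751312136650085 [0.73981345 0.39696229] (0.15823553502559662, 0.04996189475059509) -157.06552
top [686.31465517 105.1487069 ] c 0.6741158962249756 -0.41468894481658936 [ 0.7141753  -0.39496768] (0.2639441192150116, 0.06363481283187866) -149.00668
top [523.2090007  161.87108287] c 0.626028299331665 -0.15653833746910095 [ 0.62606734 -0.15707138] (0.2613052725791931, 0.029758840799331665) 80.61071
top [529.26136364 278.59848485] c 0.4554222822189331 -0.16241632401943207 [ 0.4553515  -0.16287072] (0.17716026306152344, 0.028168711811304092) 78.03829
holder [0.5722757  0.26024142 0.10953013] 6.275614307554609
[[-0.1, -3.1], [0.2, 4.3], [-2.7, 7.7], [0.0, -3.8], [-6.6, 0.0], [1.7, 4.8], [-3.1, 1.4]]
```

View pics/crop.png

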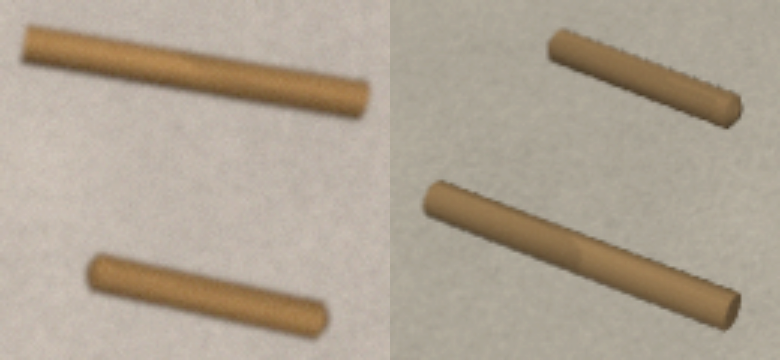

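The crop shows square-cut ends on the long bar (upper left in the top view, lower in the scene view) and tapered ends on the short one. The short bar at top-view (530,279) is the pin. It lies at about (0.455, -0.163) with its axis at 78°. I'll pass over the holder on the way for a close look.

```bash
python3 -m jog '{"delta_pos":[[22,-24,25],[22,-24,25],[28,-30,5],[28,-30,5],[28,-30,0],[28,-30,0],[28,-30,0],[28,-30,0],[28,-30,0],[28,-30,0]],"rot":[[0,0,-7],[0,0,-7],[0,0,-7],[0,0,-7],[0,0,-7],[0,0,-7],[0,0,-7],[0,0,-7],[0,0,-7],[0,0,-7]],"grip":[100,100,100,100,100,100,100,100,100,100]}' && python3 -m jog '{"delta_pos":[[0,0,0],[0,0,0]],"rot":[[0,0,0],[0,0,0]],"grip":[100,100]}'
python3 - <<'E'
from h import *
import pickle
c=cap('wrist');pickle.dump(c,open('w.pkl','wb'))
cv2.imwrite('pics/w1.png',cv2.convertScaleAbs(cv2.resize(c['frame'][:,:,::-1],(800,600)),alpha=1.5))
print(c['xyz'],c['orientation'],c['k1'])
E
```

```text
time_s: 0.93
tcp_pos: [0.5155, 0.2844, 0.3073]
ee_rot: [[-0.063, -0.998, -0.001], [-0.998, 0.063, -0.0], [0.0, 0.001, -1.0]]
wrist_force: [0.5, 1.0, -0.2]
gripper_width: 1.001
time_s: 1.1
tcp_pos: [0.5157, 0.2843, 0.3067]
ee_rot: [[-0.061, -0.998, -0.001], [-0.998, 0.061, -0.001], [0.001, 0.001, -1.0]]
wrist_force: [0.2, 2.0, -0.0]
gripper_width: 0.999
[0.51127363 0.20678682 0.44389288] [[-0.99820846 -0.05786965 -0.01519809]
 [ 0.05980762 -0.95781097 -0.28110708]
 [ 0.00171067 -0.28151243  0.95955606]] -0.00011590844763291105
```

View pics/w1.png

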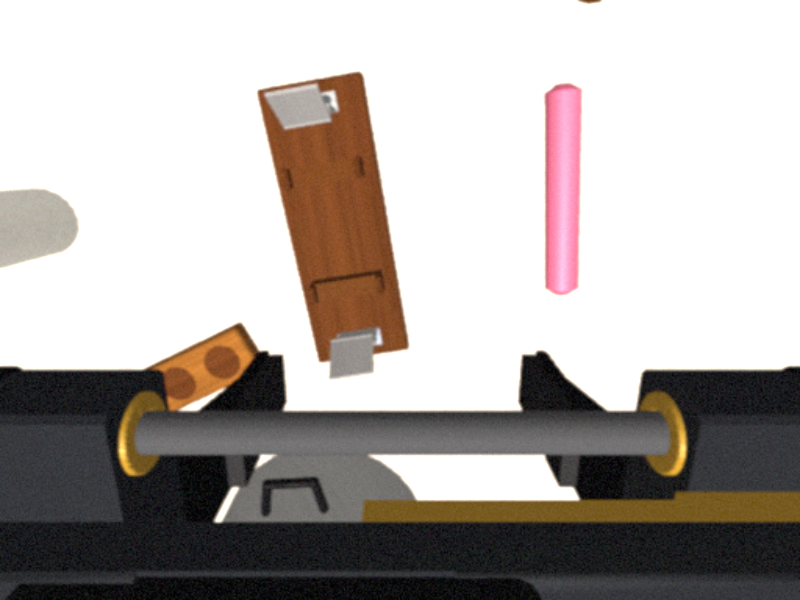

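Wrist view 1 shows the board corners clearly, at (258,92), (360,73), (408,348) and (320,362). I'll refit the holder from these.

Run:
```python
from h import *
import pickle
a,b=pickle.load(open('c.pkl','rb'));c=pickle.load(open('w.pkl','rb'));k=1.5625
P=[pt(c,u/k,v/k,.015)[:2] for u,v in[(258,92),(360,73),(408,348),(320,362)]]
print(np.round(P,4),np.mean(P,0).round(4))
v=(P[2]+P[3]-P[0]-P[1])/2;print(np.linalg.norm(v),np.degrees(np.arctan2(v[1],v[0])))
for i in range(4):print(np.linalg.norm(P[i]-P[(i+1)%4]).round(4))
# scene corners
Q=[pt(b,u/k,v/k,.015)[:2] for u,v in[(465,425),(467,373),(648,386),(645,440)]]
print(np.round(Q,4),np.mean(Q,0).round(4))
Q=[pt(a,u/k,v/k,.015)[:2] for u,v in[(317,160),(321,216),(148,231)]]
print('top',np.round(Q,4),((Q[0]+Q[2])/2).round(4))
```

```text
[[0.6262 0.1452]
 [0.5406 0.1358]
 [0.5149 0.3801]
 [0.6011 0.3895]] [0.5707 0.2626]
0.24558498331020406 95.94355340980675
0.0861
0.2456
0.0867
0.2456
[[0.6306 0.1452]
 [0.5476 0.1322]
 [0.5117 0.3889]
 [0.5993 0.3883]] [0.5723 0.2637]
top [[0.626  0.1407]
 [0.5431 0.1328]
 [0.5178 0.3747]] [0.5719 0.2577]
```

Holder: centre (0.571, 0.262), y axis at 96.0°. All three views agree within about 5 mm. Now I'll go above the pin.

```bash
python3 -m jog '{"delta_pos":[[-5,-38,-13],[-5,-38,-13],[-5,-38,-13],[-5,-38,-13],[-5,-38,-13],[-5,-38,-13],[-5,-38,-13],[-5,-38,-13],[-5,-38,-13],[-5,-38,-13]],"rot":[[0,0,-0.9],[0,0,-0.9],[0,0,-0.9],[0,0,-0.9],[0,0,-0.9],[0,0,-0.9],[0,0,-0.9],[0,0,-0.9],[0,0,-0.9],[0,0,-0.4]],"grip":[100,100,100,100,100,100,100,100,100,100]}' && python3 -m jog '{"delta_pos":[[-5,-34,-13],[-5,-33,-14],[0,0,0],[0,0,0]],"rot":[[0,0,0],[0,0,0],[0,0,0],[0,0,0]],"grip":[100,100,100,100]}'
python3 - <<'E'
from h import *
c=cap('wrist')
k=1.5625
im=cv2.convertScaleAbs(cv2.resize(c['frame'][:,:,::-1],(800,600)),alpha=1.5)
cv2.imwrite('pics/w2.png',im)
hsv=cv2.cvtColor(c['frame'],cv2.COLOR_RGB2HSV)
m=cv2.inRange(hsv,(8,70,60),(25,255,255)); n,l,st,ce=cv2.connectedComponentsWithStats(m)
for i in range(1,n):
    if st[i,4]>500:
        ys,xs=np.nonzero(l==i)
        P=np.array([pt(c,u,v,.017)[:2] for u,v in zip(xs,ys)]).astype(np.float32)
        (cx,cy),wh,an=cv2.minAreaRect(P)
        d=np.linalg.svd(P-P.mean(0),full_matrices=False)[2][0]
        print(ce[i]*k,st[i],'c',cx,cy,P.mean(0),wh,np.degrees(np.arctan2(d[1],d[0])))
print(r.sense()['tcp_pos'],c['xyz'])
E
```

```text
time_s: 1.98
tcp_pos: [0.4642, -0.0939, 0.1773]
ee_rot: [[-0.2, -0.98, 0.001], [-0.98, 0.2, 0.0], [-0.0, -0.001, -1.0]]
wrist_force: [0.7, -0.2, -0.3]
gripper_width: 1.001
time_s: 2.32
tcp_pos: [0.454, -0.1609, 0.1497]
ee_rot: [[-0.204, -0.979, -0.002], [-0.979, 0.204, 0.0], [0.0, 0.002, -1.0]]
wrist_force: [0.3, 1.5, 0.1]
gripper_width: 1.001
[398.28147531 271.87359183] [ 238   88   35  176 5548] c 0.454043984413147 -0.16873490810394287 [ 0.45287284 -0.17458151] (0.1635850965976715, 0.029162954539060593) 78.15698
[103.47934725 252.01331152] [  31   90   70  147 5653] c 0.6156884431838989 -0.21646738052368164 [ 0.614995   -0.22096689] (0.13391739130020142, 0.03458648547530174) 80.79006
[134.50788752 435.74245542] [ 75 251  30  54 729] c 0.6372882723808289 -0.10643985122442245 [ 0.64024454 -0.10570042] (0.06406094878911972, 0.025764964520931244) 61.60242
[668.48447712 435.07761438] [410 251  30  54 765] c 0.30667954683303833 -0.03690551966428757 [ 0.30444816 -0.03577233] (0.026003550738096237, 0.06388997286558151) 95.00579
[599.25454852 509.01356898] [ 232  315  280   19 4081] c 0.36413249373435974 0.007255427539348602 [0.35319912 0.01176155] (0.02268170192837715, 0.29719796776771545) -10.956414
[ 0.454861   -0.16016559  0.15047965] [ 0.43851722 -0.237031    0.28687544]
```

View pics/w2.png

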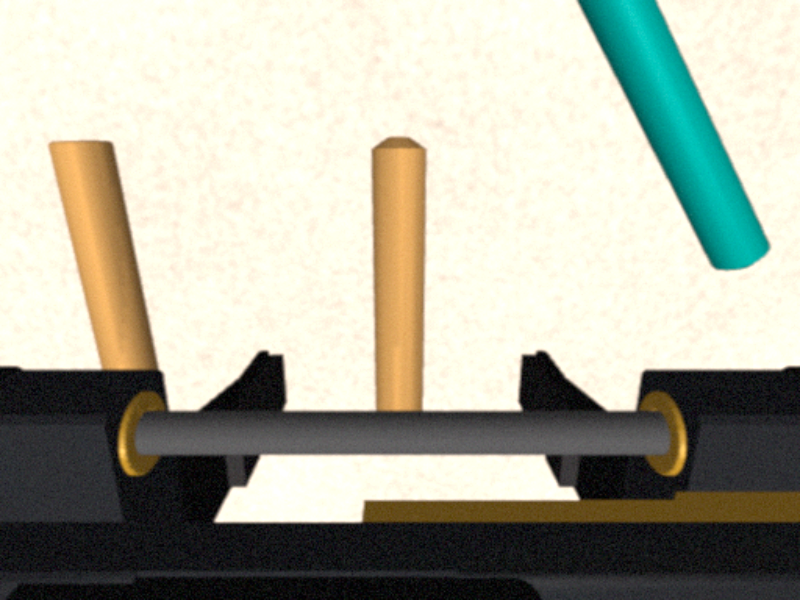

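Wrist view 2 shows the tapered pin centred between the fingers, with its tip at (398,137). The long pin is well to the left at (85,145). Descend and grasp.

```bash
python3 -m jog '{"delta_pos":[[1,-2,-35],[0,0,-35],[0,0,-30],[0,0,-15],[0,0,-7],[0,0,0],[0,0,0]],"rot":[[0,0,0],[0,0,0],[0,0,0],[0,0,0],[0,0,0],[0,0,0],[0,0,0]],"grip":[100,100,100,100,100,100,100]}' && python3 -m jog '{"delta_pos":[[0,0,0],[0,0,0],[0,0,0],[0,0,0],[0,0,0],[0,0,0],[0,0,0],[0,0,0]],"rot":[[0,0,0],[0,0,0],[0,0,0],[0,0,0],[0,0,0],[0,0,0],[0,0,0],[0,0,0]],"grip":[0,0,0,0,0,0,0,0]}'
```

```text
time_s: 2.95
tcp_pos: [0.4571, -0.1618, 0.0294]
ee_rot: [[-0.201, -0.98, 0.002], [-0.98, 0.201, -0.0], [-0.0, -0.002, -1.0]]
wrist_force: [0.2, 0.2, 0.2]
gripper_width: 1.0
time_s: 3.62
tcp_pos: [0.4557, -0.1628, 0.0286]
ee_rot: [[-0.204, -0.979, 0.0], [-0.979, 0.204, -0.0], [-0.0, -0.0, -1.0]]
wrist_force: [-0.4, -0.2, -0.5]
gripper_width: 0.477
```

```bash
python3 -m jog '{"delta_pos":[[0,0,0],[0,0,0],[0,0,0],[0,0,0],[0,0,0],[0,0,0],[0,0,0],[0,0,0]],"rot":[[0,0,0],[0,0,0],[0,0,0],[0,0,0],[0,0,0],[0,0,0],[0,0,0],[0,0,0]],"grip":[0,0,0,0,0,0,0,0]}' && python3 -m jog '{"delta_pos":[[0,0,10],[0,0,25],[0,0,35],[0,0,35],[0,0,35],[0,0,25],[0,0,0],[0,0,0]],"rot":[[0,0,0],[0,0,0],[0,0,0],[0,0,0],[0,0,0],[0,0,0],[0,0,0],[0,0,0]],"grip":[0,0,0,0,0,0,0,0]}'
python3 - <<'E'
from h import *
c=cap('wrist')
cv2.imwrite('pics/w3.png',cv2.convertScaleAbs(cv2.resize(c['frame'][:,:,::-1],(800,600)),alpha=1.5))
print(r.sense())
import pickle;pickle.dump(c,open('w3.pkl','wb'))
E
```

```text
time_s: 4.28
tcp_pos: [0.4556, -0.1628, 0.0285]
ee_rot: [[-0.204, -0.979, -0.0], [-0.979, 0.204, 0.0], [-0.0, 0.0, -1.0]]
wrist_force: [-1.1, -0.1, -0.9]
gripper_width: 0.34
time_s: 4.95
tcp_pos: [0.4562, -0.1626, 0.1949]
ee_rot: [[-0.204, -0.979, 0.004], [-0.979, 0.204, 0.0], [-0.001, -0.004, -1.0]]
wrist_force: [-0.9, 0.2, -1.3]
gripper_width: 0.331
{'time_s': 5.0, 'joints': array([-3.70112399e-01,  1.11649870e+01, -2.35081500e+01, -5.38718347e-02,
       -5.53338140e+01, -1.13768543e+01]), 'joint_velocities': array([-0.05818784,  1.75763626, -1.57509365, -0.12528292,  0.12405149,
       -0.03943596]), 'effort': array([ 4.20732773e-02, -2.87087166e+01,  1.77312630e+01,  4.03047726e+00,
        6.62735151e-02,  2.62855872e-03]), 'tcp_pos': array([ 0.45511731, -0.16252555,  0.19326354]), 'ee_rot': array([[-2.04113581e-01, -9.78947206e-01, -1.16112463e-04],
       [-9.78946938e-01,  2.04113433e-01,  7.74095283e-04],
       [-7.34098301e-04,  2.71671300e-04, -9.99999694e-01]]), 'wrist_force': array([-0.54549383,  0.24872288, -0.95526127]), 'moment': array([0.07174246, 0.04133969, 0.03004089]), 'gripper_width': 0.339035371499928}
```

View pics/w3.png

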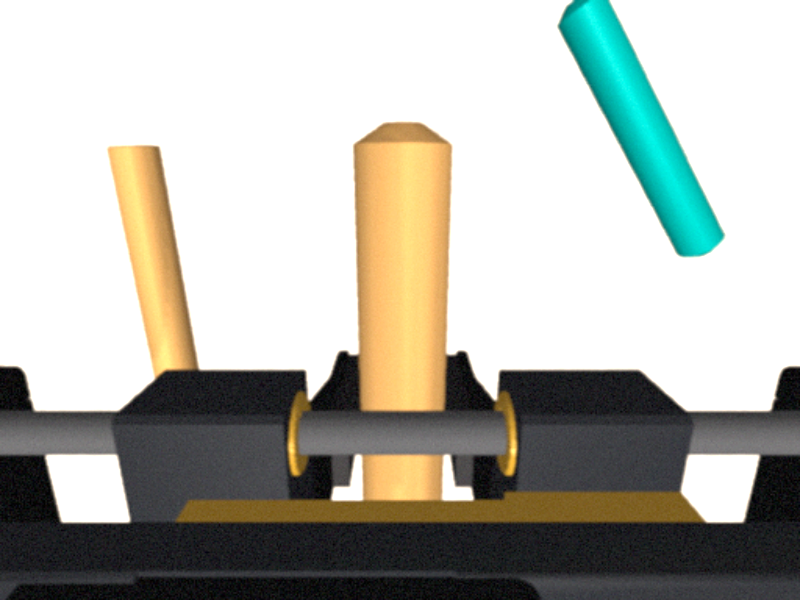

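Wrist view 3: the pin is held, with its shoulder at about (402,143) and 97 px wide. I'll work out its offset along the tool.

Run:
```python
from h import *
import pickle
c=pickle.load(open('w3.pkl','rb'));k=1.5625
s=r.sense();T=np.array(s['tcp_pos']);u=np.array([-.204,-.979])
f=c['K'][0][0];R=np.array(c['orientation'])
for z,px in((T[2]-.0135,(402.5,145)),(T[2]-.0135+.015,(402.5,142)),(T[2]-.0135,(402,123))):
    p=pt(c,px[0]/k,px[1]/k,z);dep=-(R.T@(p-c['xyz']))[2]
    print(p,'along',(p-T)[:2]@u,'across',(p-T)[:2]@[.979,-.204],'width',97/k*dep/f)
```

```text
[ 0.4393291  -0.24300657  0.17976354] along 0.08201171056757163 across 0.0009614746675053999 width 0.029383254590314836
[ 0.43923115 -0.24335175  0.19476354] along 0.08236962243704136 across 0.000935997987776053 width 0.02644179319940208
[ 0.43820616 -0.24916758  0.17976354] along 0.08827241782422077 across 0.0011189625583079045 width 0.02902303873025356
```

The pin centre is about 1.7 mm off the TCP along the bar. Carry it over the holder with a turn of +18°.

```bash
python3 -m jog '{"delta_pos":[[11,39,0],[11,39,0],[11,39,0],[11,39,0],[11,39,0],[11,39,0],[11,39,0],[11,39,0],[11,39,0],[11,39,0]],"rot":[[0,0,1.8],[0,0,1.8],[0,0,1.8],[0,0,1.8],[0,0,1.8],[0,0,1.8],[0,0,1.8],[0,0,1.8],[0,0,1.8],[0,0,1.8]],"grip":[0,0,0,0,0,0,0,0,0,0]}' && python3 -m jog '{"delta_pos":[[6,33,0],[0,0,-25],[0,0,0],[0,0,0],[0,0,0]],"rot":[[0,0,0],[0,0,0],[0,0,0],[0,0,0],[0,0,0]],"grip":[0,0,0,0,0]}'
python3 - <<'E'
from h import *
c=cap('wrist');t=cap('top');s=cap('scene')
import pickle;pickle.dump((c,t,s),open('w4.pkl','wb'))
W=cv2.resize(c['frame'][:300,:,::-1],(800,469))
cv2.imwrite('pics/w4.png',cv2.convertScaleAbs(W,alpha=1.4))
A=cv2.resize(t['frame'][80:180,70:230,::-1],(400,250));B=cv2.resize(s['frame'][190:290,280:440,::-1],(400,250))
cv2.imwrite('pics/w5.png',cv2.convertScaleAbs(np.vstack([W,np.hstack([A,B])])[:720],alpha=1.4))
im=np.vstack([cv2.resize(W,(600,352)),np.hstack([cv2.resize(A,(390,244)),cv2.resize(B,(390,244))])[:,:600] if 0 else cv2.resize(np.hstack([A,B]),(600,188))])
cv2.imwrite('pics/w6.png',cv2.convertScaleAbs(im,alpha=1.4))
print(r.sense()['tcp_pos'],r.sense()['ee_rot'])
E
```

```text
time_s: 5.83
tcp_pos: [0.5648, 0.2287, 0.1908]
ee_rot: [[0.11, -0.994, -0.004], [-0.994, -0.11, -0.003], [0.002, 0.005, -1.0]]
wrist_force: [1.1, -1.6, -1.0]
gripper_width: 0.338
time_s: 6.25
tcp_pos: [0.5713, 0.2592, 0.1677]
ee_rot: [[0.108, -0.994, -0.002], [-0.994, -0.108, -0.002], [0.002, 0.002, -1.0]]
wrist_force: [-0.7, -0.8, -1.3]
gripper_width: 0.332
[0.57209182 0.25945938 0.16959468] [[ 1.07782154e-01 -9.94173730e-01  1.26583451e-03]
 [-9.94174387e-01 -1.07781355e-01  6.83559464e-04]
 [-5.43143503e-04 -1.33213576e-03 -9.99998965e-01]]
```

View pics/w6.png

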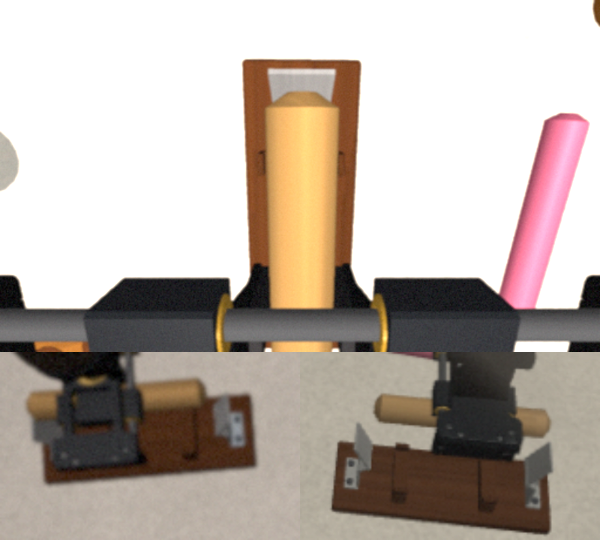

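The wrist view shows the pin (266–338 px) centred on the board (243–360 px) and on the clip (268–336 px). I'll check the position along the board from the board's end edge.

Run:
```python
from h import *
import pickle
c,t,s=pickle.load(open('w4.pkl','rb'));k=600/512
T=np.array([.5721,.2595,.1696])
y=np.array([-.1045,.9945]);x=np.array([.9945,.1045])
for n,px,z in(('end',(301.5,61),.015),('cl',(302,69),.098),('tip',(302,92),T[2]-.0135),('sh',(302,105),T[2]-.0135),('L',(243,62),.015),('R',(360,62),.015)):
    p=pt(c,px[0]/k,px[1]/k,z)[:2]-T[:2];print(n,'y',p@y,'x',p@x)
```

```text
end y -0.12038605762199653 x -0.0007848774732933716
cl y -0.10424048993957155 x -0.0008814357690689844
tip y -0.08849153437650685 x -0.0007119279776184245
sh y -0.0836802743161962 x -0.0007368404378570527
L y -0.11948493314295 x 0.042703559659782384
R y -0.11992181106188189 x -0.04431287894922085
```

Everything agrees to about 2 mm, so I'll shift +1.5 mm in y and descend, first to just above the clips.

```bash
python3 -m jog '{"delta_pos":[[0,1.5,-20],[0,0,-25],[0,0,-20],[0,0,-10],[0,0,0],[0,0,0]],"rot":[[0,0,0],[0,0,0],[0,0,0],[0,0,0],[0,0,0],[0,0,0]],"grip":[0,0,0,0,0,0]}' && python3 -m jog '{"delta_pos":[[0,0,-4],[0,0,-4],[0,0,-4],[0,0,-4],[0,0,0]],"rot":[[0,0,0],[0,0,0],[0,0,0],[0,0,0],[0,0,0]],"grip":[0,0,0,0,0]}'
```

```text
time_s: 6.9
tcp_pos: [0.5722, 0.2615, 0.0943]
ee_rot: [[0.109, -0.994, 0.001], [-0.994, -0.109, 0.0], [0.0, -0.001, -1.0]]
wrist_force: [-0.3, 0.7, -0.3]
gripper_width: 0.332
time_s: 7.32
tcp_pos: [0.5727, 0.2624, 0.0787]
ee_rot: [[0.109, -0.994, 0.003], [-0.994, -0.109, 0.002], [-0.001, -0.003, -1.0]]
wrist_force: [0.9, -0.7, -0.1]
gripper_width: 0.337
```

```bash
python3 -m jog '{"delta_pos":[[0,0,-3],[0,0,-3],[0,0,-3],[0,0,0]],"rot":[[0,0,0],[0,0,0],[0,0,0],[0,0,0]],"grip":[0,0,0,0]}' && python3 -m jog '{"delta_pos":[[0,0,-2],[0,0,-2],[0,0,-2],[0,0,-1],[0,0,0]],"rot":[[0,0,0],[0,0,0],[0,0,0],[0,0,0],[0,0,0]],"grip":[0,0,0,0,0]}'
python3 - <<'E'
from h import *
c=cap('wrist');t=cap('top');s=cap('scene')
W=cv2.resize(c['frame'][:300,:,::-1],(600,352))
A=cv2.resize(t['frame'][80:180,70:230,::-1],(400,250));B=cv2.resize(s['frame'][190:290,280:440,::-1],(400,250))
im=np.vstack([cv2.copyMakeBorder(cv2.resize(W,(595,349)),0,0,0,205,0),np.hstack([A,B])])
cv2.imwrite('pics/w7.png',cv2.convertScaleAbs(im,alpha=1.4))
E
```

```text
time_s: 7.65
tcp_pos: [0.5711, 0.2614, 0.0674]
ee_rot: [[0.108, -0.994, -0.002], [-0.994, -0.108, -0.001], [0.001, 0.002, -1.0]]
wrist_force: [0.4, -0.2, -1.3]
gripper_width: 0.334
time_s: 8.07
tcp_pos: [0.5712, 0.2613, 0.0615]
ee_rot: [[0.109, -0.994, -0.001], [-0.994, -0.109, -0.001], [0.001, 0.001, -1.0]]
wrist_force: [-1.9, -1.7, 1.5]
gripper_width: 0.337
```

View pics/w7.png

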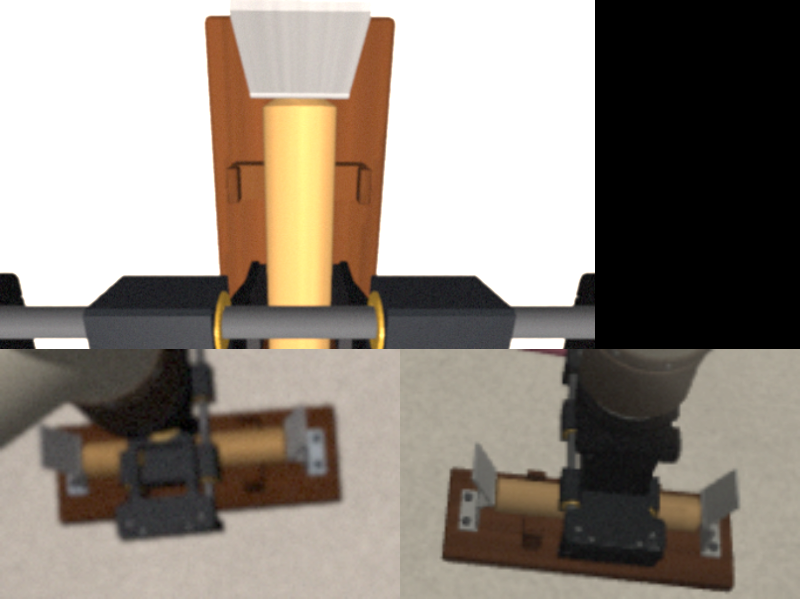

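The wrist view shows the nose (row 97) over the tapered end, and both side views show the pin under both clips. I'll press slightly more to confirm it is on the rests.

```bash
python3 -m jog '{"delta_pos":[[0,0,-1],[0,0,-1],[0,0,-1],[0,0,0],[0,0,0]],"rot":[[0,0,0],[0,0,0],[0,0,0],[0,0,0],[0,0,0]],"grip":[0,0,0,0,0]}'; python3 -c "
from h import *
for i in range(3):
  cap('wrist');s=r.sense();print(s['tcp_pos'],s['wrist_force'],s['moment'])"
```

```text
time_s: 8.63
tcp_pos: [0.5713, 0.2614, 0.0613]
ee_rot: [[0.11, -0.994, -0.0], [-0.994, -0.11, -0.001], [0.001, 0.0, -1.0]]
wrist_force: [-6.7, -2.9, 16.0]
gripper_width: 0.332
[0.57125064 0.26133743 0.06135538] [-6.74500653 -3.41661228 15.62648282] [-0.78705173  2.18924731 -0.02932636]
[0.5712328  0.26135857 0.06136424] [-7.62473629 -2.36260168 14.94572098] [-0.82781906  2.15161022 -0.01841583]
[0.57125024 0.26135849 0.06136831] [-6.84588845 -2.65681711 15.64517751] [-0.78966734  2.17200611 -0.07408724]
```

A firm stop at z = 0.0613 with 16 N, so the pin is on the rests. Unload, open and retreat straight up.

```bash
python3 -m jog '{"delta_pos":[[0,0,1.5],[0,0,1.5],[0,0,0],[0,0,0],[0,0,0],[0,0,0],[0,0,0],[0,0,0],[0,0,0],[0,0,0]],"rot":[[0,0,0],[0,0,0],[0,0,0],[0,0,0],[0,0,0],[0,0,0],[0,0,0],[0,0,0],[0,0,0],[0,0,0]],"grip":[0,0,80,80,80,80,80,80,80,80]}' && python3 -m jog '{"delta_pos":[[0,0,0],[0,0,0],[0,0,5],[0,0,10],[0,0,20],[0,0,30],[0,0,35],[0,0,35],[0,0,35],[0,0,0]],"rot":[[0,0,0],[0,0,0],[0,0,0],[0,0,0],[0,0,0],[0,0,0],[0,0,0],[0,0,0],[0,0,0],[0,0,0]],"grip":[80,80,80,80,80,80,80,80,80,80]}' && python3 -m jog '{"delta_pos":[[-10,-38,0],[-10,-38,0],[-10,-38,0],[-10,-38,0],[-10,-38,0],[0,0,0],[0,0,0]],"rot":[[0,0,0],[0,0,0],[0,0,0],[0,0,0],[0,0,0],[0,0,0],[0,0,0]],"grip":[80,80,80,80,80,80,80]}'
python3 - <<'E'
from h import *
t=cap('top');s=cap('scene')
A=cv2.resize(t['frame'][80:180,70:230,::-1],(480,300));B=cv2.resize(s['frame'][190:290,280:440,::-1],(480,300))
cv2.imwrite('pics/w8.png',cv2.convertScaleAbs(np.vstack([A,B]),alpha=1.4))
hsv=cv2.cvtColor(t['frame'],cv2.COLOR_RGB2HSV)
m=cv2.inRange(hsv,(8,70,60),(25,255,255)); n,l,st,ce=cv2.connectedComponentsWithStats(m)
for i in range(1,n):
    if st[i,4]>300: print(ce[i]*1.5625,st[i,4],pt(t,*ce[i],.018),pt(t,*ce[i],.05))
E
```

```text
time_s: 9.62
tcp_pos: [0.5717, 0.2618, 0.0615]
ee_rot: [[0.109, -0.994, 0.0], [-0.994, -0.109, 0.0], [-0.0, -0.0, -1.0]]
wrist_force: [-0.2, -0.6, 0.2]
gripper_width: 0.784
time_s: 10.45
tcp_pos: [0.5753, 0.2634, 0.242]
ee_rot: [[0.11, -0.994, 0.016], [-0.994, -0.11, 0.008], [-0.006, -0.016, -1.0]]
wrist_force: [-0.3, 0.8, 1.8]
gripper_width: 0.798
time_s: 11.03
tcp_pos: [0.5213, 0.07, 0.2329]
ee_rot: [[0.106, -0.994, 0.002], [-0.994, -0.106, 0.001], [-0.001, -0.002, -1.0]]
wrist_force: [-1.0, -0.8, 0.3]
gripper_width: 0.802
[132.28404472  58.1199187 ] 615 [0.7730871  0.41073415 0.018     ] [0.75742969 0.39803695 0.05      ]
[689.05948359 109.89784427] 1554 [ 0.70641511 -0.3990827   0.018     ] [ 0.69296203 -0.38500546  0.05      ]
[523.01973684 161.88596491] 1425 [ 0.62606337 -0.15699559  0.018     ] [ 0.6152669  -0.15092231  0.05      ]
[258.36659664 186.94590336] 595 [0.58364163 0.22267708 0.018     ] [0.57424773 0.21619749 0.05      ]
```

View pics/w8.png

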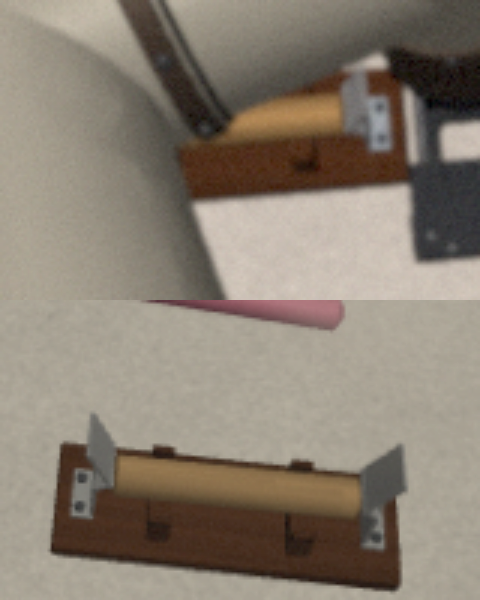

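The scene view shows the pin lying in both rests with both clips over its ends. The long pin has not moved: (0.6261, -0.1570) before and after.

```bash
python3 -c "
from station import finish_job
print(finish_job())"
```

```text
the job is handed in; nothing more can be done
None
```

The tapered pin is pressed home in its holder, and I handed the job in at about 11 s of the 38 s allowed. No verdict came back.

- **Grasp and placing:** I gripped the pin at mid-length, checked its alignment over the holder to about 2 mm, and pressed it straight down.
- **Seating:** It met a firm stop with the pin's axis about 48 mm above the table. Pressing a further 3 mm gave about 16 N and no more travel, so it is on the rests. I felt almost no force from the clips on the way down at the points where I read it. The pictures are what show them closed over the ends.
- **Last pictures:** The scene view shows both clips over the pin's ends and the gripper well clear. In the top view the arm hid half of the holder, so the far clip was confirmed only in the scene view.
- **Long pin:** It moved less than 1 mm by the top camera.
- **Disagreements:** The camera estimates of the holder's centre along its length differed by up to 6 mm between views. That is well inside the 16 mm allowed. I did not measure the pin's final level or centring as numbers after release.

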